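# Ease the measuring-tool case shut

### The arm

A 7-joint arm with a two-finger parallel gripper is mounted at the origin on the work surface. World frame = base frame: x ahead of the robot, y to its left, z up, the work surface at z = 0. Lengths are in mm, angles in degrees, forces in N, time in s.
With the tool pointing down it reaches from about 425 to 925 mm from the base axis. Payload 6.8 kg.
Tool frame: the origin (TCP) lies between the finger pads; the fingertips stand 11 mm ahead of it and the grasp point (between the pads) lies 8 mm behind it; z points along the fingers, y is the line along which they close (so a half turn about z gives the same grasp; the last joint's range is limited). The gripper opens to 85 mm and grips with 20 to 120 N. Pads are 22 mm wide; open, the fingers measure 114 mm over their backs; the gripper's body (76 mm by 85 mm) begins 54 mm behind the grasp point. The pads swing forward as they close: fully open they stand 13 mm farther back than shut.
Start: joints at [66.056, 27.33, 1.283, 89.118, -0.659, 63.558, -4.761], TCP at [205.795, -642.881, 242.308] pointing down, gripper open.
Joint ranges: [-169.35, 169.35], [-19.33, 120.38], [-80.79, 83.38], [13.8, 139.57], [-78.32, 258.32], [9.67, 109.79], [-169.56, 169.56]. Speed limits (degrees/s): [136.94, 136.94, 180, 180, 180, 180, 180].

### API

Orientations are given as a 3x3 rotation matrix whose columns are the frame's x, y, z axes.
In Python, from station import robot gives the robot as it stands.
- The arm moves only by the tool arm_command, never from a script. Its argument "steps" is one flat list of numbers, 7 for each row, row after row: the opening, from -1 (shut) to 1 (fully open), then the shift along the tool's x, y, z in m, then the turn, a rotation vector about the tool's x, y, z in degrees. A call has 1 to 8 rows; each row is the pose to reach, as a shift and turn from the pose commanded when the call began, along the tool's axes at that moment; what a row does not reach only later rows make up. A row lasts 1/12 s, in which the tool goes at most 41.7 mm and 7.16 degrees, less where a joint would pass 70% of its speed; a pose out of reach is approached as far as the arm can. A call with a gripper value outside its range is refused whole. The fingers move at their own pace and stop on an object; "newtons" is the grip in N (left out, the last holds). Time passes only in rows, so rows that repeat a pose let the fingers close. It gives the time, the measured TCP pose, the force, the opening and the grip force at its end, in the units of the state.
- robot.sense(): the state, without advancing time (a new reading comes with each control period).
- robot.camera(name): name is "side" or "top"; returns a dict with "img" (400x640x3 uint8, red, green, blue), "fovy" (degrees; the focal length in pixels is half the picture's height over the tangent of half this angle, whatever the lens; pixels are square), "cx", "cy" (the principal point, pixels), "R" (3x3) and "t" (3): a world point X has camera coordinates R X + t. Camera axes: x right, y down, z forward; pixel columns grow to the right and rows downward; lengths in mm; the calibration is good to about 2 mm. A picture is of the moment at which its call begins. There is no depth.
- robot.sign_off(): hands the job in; it is judged then, once.
Trained networks look in the newest picture that a camera, given by its name, has taken for a name from the list of things; names that differ only in an ending like _2 or _b are one class to them, and where a whole thing is asked for, a point or a joint stands for the part that bears it (a point fixed in the world has none). Each returns a list of dicts, best first, with "score" (0 to 1); they miss things now and then, are a little off and sometimes report something else, mostly with a low value. They report only what shows in the picture. A call takes as long as a camera call.
- robot.trace(thing, camera): "region" (400x640 bool, what is visible of it) and "point" ([column, row] in pixels, amid what is visible of it).
- robot.pinpoint(thing, camera): "point" ([column, row] in pixels: a listed point, or the origin of a listed thing).
The state is a dict: "time": time; "joint_positions": joint angles; "qvel": joint speeds; "tau": joint torques, N m; "tcp_pos": TCP position; "tool_rot": TCP orientation; "ft_force": force on the tool from outside, world axes, zero at the start; "moment": the same for the moment, N m; "finger_gap": opening from 0.0 (shut) to 1.0 (fully open); "grip_force": force on a finger pad.
Only numpy, scipy, OpenCV 4.12 (cv2) and the standard library are available. Lean on these libraries where they do the work, as an engineer would, in place of code of your own. Each camera call takes 0.05 s, during which the arm holds its last target. There are 200 camera calls.

### The job

The measuring tools are back in their foam, so shut the steel case: reach over the front edge of its upright lid with the fingers open, one finger either side, tip the lid forward off its stop, catch it on a finger as it falls, and ease it down until it is fully shut without letting it slam. Do not grip the lid, take the hand away when it is shut, and leave the other things on the bench where they are.

Things in the scene. Friction and masses are not known exactly. Their poses are not given: they have to be found in the camera images.
- case: grey sheet-steel case for measuring tools, open at the top, 150 mm deep (its x) by 300 mm wide (its y) by 112 mm high, fixed to the bench. Origin at the centre of its underside on the bench; its own x points from the front (robot side) to the hinge side, z up. Steel bail handles on both ends stick out 15 mm; nothing sticks out of the front.
- lid (a joint): opening angle of the lid in rad: 0 = fully shut (level), 1.57 = upright, 1.8 = leaning back on its stop, as at the start. It swings freely with no stay or damper: forward of about 1.57 it falls shut within about half a second, behind that it falls back on the stop. About 0.55 kg (0.45 to 0.7); held near level by its front edge it weighs about 3 N.
- lid_sheet (a point): middle of the lid's 3 mm steel sheet (180 mm by 308 mm wide), 89 mm from the hinge; axes as lid_lip. On the sheet's inner side (facing the robot when open) a front wall and two end walls, 16 mm high, form a hood. The front wall is 154 mm from the hinge; beyond it the flat sheet runs on 24 mm as a finger lip.
- lid_lip (a point): middle of the rolled bead, 7 mm thick, 300 mm long, that ends the finger lip: the lid's free edge, parallel to the hinge and 178 mm from it; moves with the lid. Shut, it is 114 mm above the bench and 103 mm in front of the case's centre: it overhangs the case's front by 28 mm, free space below. Axes: y along the hinge, x from lip to hinge, z out of the lid's outer face.
- lid_hinge (a point): middle of the hinge line, at the top of the case's far wall, 112 mm above the bench, 75 mm behind the case's centre; the hinge line runs along the case's y. Axes as the case's.
- jar: glass jar with a steel cap, 64 mm across, 85 mm high, standing loose beside or behind the case; origin at the centre of its underside. Leave it alone.
- tape: black tape measure, 74 x 36 x 61 mm, standing loose beside or behind the case; origin at the centre of its underside. Leave it alone.
- can: plain aluminium can, 56 mm across, 110 mm high, standing loose beside or behind the case; origin at the centre of its underside. Leave it alone.
- screwdriver: screwdriver 190 mm long lying loose on the bench in front of the case, 26 mm high; origin at its middle, on the bench. Leave it alone.

How it is judged (in metres and radians):
On the way, in this order (a step that is already met when the one before it is completed fails the run):
1. the lid, tipped forward, is caught on a finger and under control part of the way down (value of joint lid between 0.25 and 1.35 rad and velocity of joint lid between -0.9 and 0.9 rad/s and contact force between the fingers and lid above 0.2 N), for 0.25 s.
2. the lid is lowered fully shut (value of joint lid below 0.025 rad), for 0.2 s.
At the end, for the whole second after the job is handed in: the lid is fully shut (within 0.025 rad, 4 mm at the lip) and still, and the jar, tape measure and can stand within 15 mm, and the screwdriver lies within 20 mm, of where they were (value of joint lid below 0.025 rad and velocity of joint lid between -0.05 and 0.05 rad/s and distance of each of jar, tape, can from where it was at the start of the episode below 0.015 m and distance of screwdriver from where it was at the start of the episode below 0.02 m); the robot touches nothing.
It fails at once if the lid slams: it arrives within 20 mm of shut faster than 1.5 rad/s (0.27 m/s at the lip) (value of joint lid below 0.11 rad and velocity of joint lid below -1.5 rad/s).
It fails at once if the lid is gripped or forced (more than 30 N between fingers and lid) (contact force between the fingers and lid above 30 N).
It fails at once if a bystander is moved (distance of any of jar, tape, can, screwdriver from where it was at the start of the episode above 0.03 m).
It also fails if it takes over 48 s, if anything falls off the work surface, if the arm or the gripper's body presses on something with over 40 N, if the wrist force passes 120 N, or if a joint passes its speed limit or range.

## Working session

There is one attempt and no reset: what is moved stays moved. The work goes in short steps, Python scripts to look and compute and a tool call to move; the robot and the scene stay as the last step left them, time stands still between calls to the robot, and variables do not carry over. Pictures are saved under pics/ and viewed, at most 10 in all, crops included, and the job is handed in when it is done.

Besides the shell and the picture viewer there is one more tool, called by a JSON object that holds its "fn" and its "kwargs", one argument or row to a line. arm_command: Moves the arm, as the interface text tells. Its arguments: {"type":"object","properties":{"steps":{"type":"array","items":{"type":"number"}},"newtons":{"type":"number"}},"required":["steps"]}

```bash
mkdir -p pics
cat > h.py <<'E'
import numpy as np, cv2
from station import robot
def cam(n):
    c=robot.camera(n); f=200/np.tan(np.radians(c["fovy"])/2)
    K=np.array([[f,0,c["cx"]],[0,f,c["cy"]],[0,0,1]]); return c,K
def ray(c,K,p):
    R=np.array(c["R"]);t=np.array(c["t"]); d=R.T@np.linalg.inv(K)@[p[0],p[1],1]; return -R.T@t,d
def atz(c,K,p,z):
    o,d=ray(c,K,p); return o+d*(z-o[2])/d[2]
def tri(rs):
    A=0;b=0
    for o,d in rs:
        d=d/np.linalg.norm(d);P=np.eye(3)-np.outer(d,d);A=A+P;b=b+P@o
    x=np.linalg.solve(A,b); return x,[np.linalg.norm(np.cross(x-o,d/np.linalg.norm(d))) for o,d in rs]
E
python3 - <<'E'
from h import *
np.set_printoptions(precision=1,suppress=True)
s=robot.sense();print(s["time"],s["tcp_pos"],s["tool_rot"],s["ft_force"])
C={}
for n in("side","top"):
    C[n]=cam(n);cv2.imwrite(f"pics/{n}0.png",C[n][0]["img"][:,:,::-1]);c,K=C[n];print(n,"pos",-np.array(c["R"]).T@np.array(c["t"]),c["fovy"],np.array(c["R"])[2])
for th in("case","lid_lip","lid_sheet","lid_hinge","jar","tape","can","screwdriver"):
    rs=[]
    for n in C:
        r=robot.pinpoint(th,n)
        if r:
            print(th,n,np.round(r[0]["point"],1),round(r[0]["score"],2),atz(*C[n],r[0]["point"],0)); rs.append(ray(*C[n],r[0]["point"]))
    if len(rs)==2: print("   tri",*tri(rs))
E
```

```text
0.0 [ 205.6 -642.3  241.3] [[ 1.   0.3 -0. ]
 [ 0.3 -1.   0. ]
 [-0.  -0.  -1. ]] [ 0.5 -0.9 -0.6]
side pos [ 57.7 832.1 715.1] 45.3720976856944 [ 0.5 -0.7 -0.5]
top pos [ 374.4   66.  1421.5] 43.922836889100665 [ 0.2 -0.  -1. ]
case side [318.7 241. ] 0.72 [588.1  52.5   0. ]
case top [327.4 197.3] 0.64 [592.9  45.4   0. ]
   tri [593.6  45.1  -6.9] [np.float64(0.398220347193744), np.float64(0.3982203471938546)]
lid_lip side [264.4 135. ] 0.77 [1097.5 -369.1    0. ]
lid_lip top [305.5 136.3] 0.96 [774.4 112.1   0. ]
   tri [693.4 101.6 280. ] [np.float64(2.578208008339363), np.float64(2.578208008339343)]
lid_sheet side [275.1 169.2] 0.79 [ 907.6 -185.7    0. ]
lid_sheet top [307.9 151.4] 0.67 [728.7 104.2   0. ]
   tri [676.2  96.9 198. ] [np.float64(3.626291683660283), np.float64(3.6262916836603156)]
lid_hinge side [287.6 197.5] 0.81 [774.6 -71.1   0. ]
lid_hinge top [316.7 170.6] 0.78 [671.4  77.5   0. ]
   tri [650.2  78.8 119.7] [np.float64(4.308569298133601), np.float64(4.308569298133823)]
jar side [322.7 312.7] 0.83 [448.5 250.2   0. ]
jar top [253.3 246.8] 0.96 [447.3 255.2   0. ]
   tri [446.5 254.3   4.8] [np.float64(0.6008800228441417), np.float64(0.6008800228443615)]
tape side [249.9 240.9] 0.61 [733.7 141.9   0. ]
tape top [295.4 151.3] 0.53 [728.5 141.    0. ]
   tri [730.2 142.2   1.2] [np.float64(2.3524940938332706), np.float64(2.3524940938333447)]
can top [401.9 155.8] 0.7 [ 719.3 -172.5    0. ]
screwdriver side [393.3 236.1] 0.8 [441.2 -61.8   0. ]
screwdriver top [367.3 252.5] 0.81 [435.1 -70.1   0. ]
   tri [439.4 -68.8  -4.2] [np.float64(4.420516983693608), np.float64(4.420516983693751)]
```

View pics/side0.png

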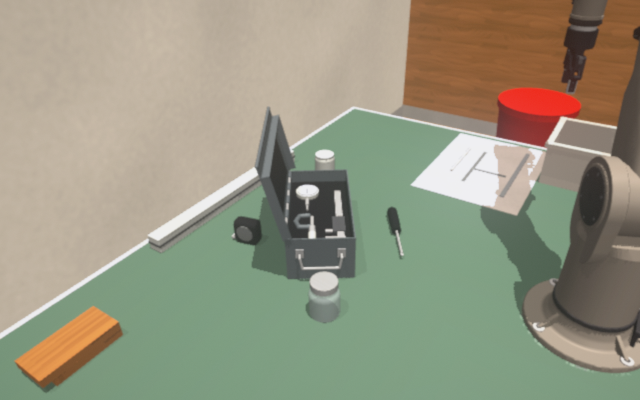

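View pics/top0.png

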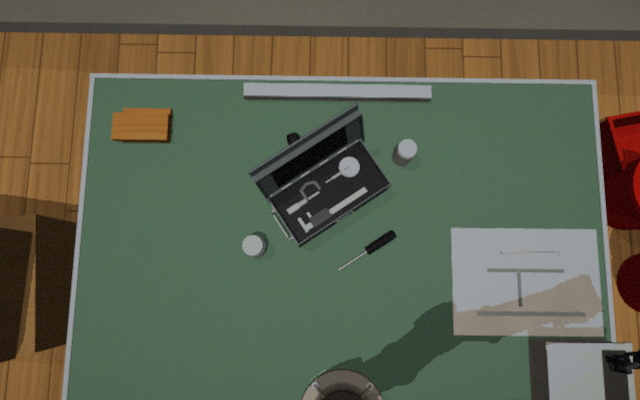

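The side view shows the lid open, with its lip running about (268,110)–(290,185) and the tape measure behind it. The jar is at (323,297) in front of the near end. In the top view the lip runs about (250,158)–(360,107), the case is yawed about 28°, the can is at (405,150) and the screwdriver at (367,250). I'll zoom in to fit the case pose.

Run:
```python
import cv2
a=cv2.imread("pics/top0.png")[95:250,240:400]; cv2.imwrite("pics/z1.png",cv2.resize(a,None,fx=3.8,fy=3.8,interpolation=cv2.INTER_CUBIC))
a=cv2.imread("pics/side0.png")[100:285,240:370]; cv2.imwrite("pics/z2.png",cv2.resize(a,None,fx=3.2,fy=3.2,interpolation=cv2.INTER_CUBIC))
```

```text
(no output)
```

View pics/z1.png

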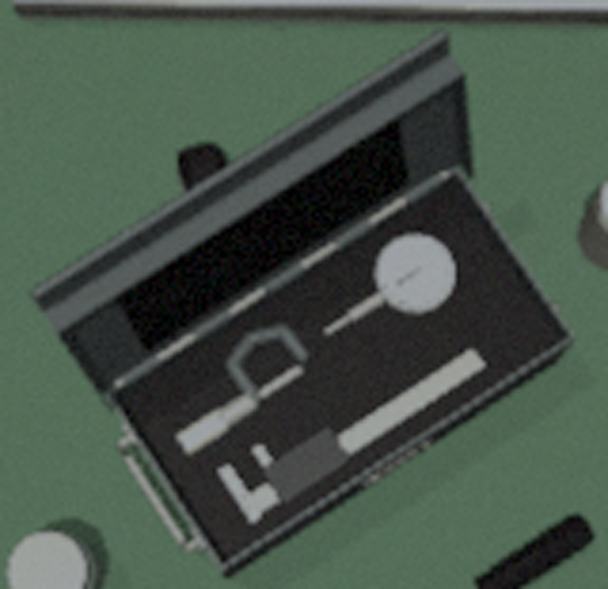

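View pics/z2.png

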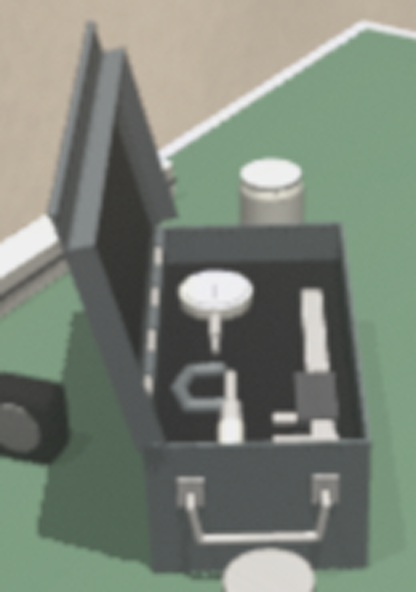

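The top crop shows the rim corners at (225,572), (570,340) and (455,172), and the lip ends at (38,293) and (447,35). The side crop shows the lip ends at (90,25) and (55,212), and the rim corners at (368,440) and (342,226). I'll fit the pose from these.

```bash
cat > fit.py <<'E'
from h import *
from scipy.optimize import least_squares
def model(p,q,th=1.8):
    c,s=np.cos(p[2]),np.sin(p[2]);q=np.array(q,float)
    return np.array([p[0]+c*q[0]-s*q[1],p[1]+s*q[0]+c*q[1],q[2]])
def proj(c,K,X):
    v=K@(np.array(c["R"])@X+np.array(c["t"]));return v[:2]/v[2]
E
python3 - <<'E'
from fit import *
lip=lambda y,th=1.8:(75-178*np.cos(th)+0,y,112+178*np.sin(th)+3)
T=[((225,572),(-75,150,112)),((570,340),(-75,-150,112)),((455,172),(75,-150,112)),((38,293),lip(150)),((447,35),lip(-150))]
S=[((90,25),lip(-150)),((55,212),lip(150)),((368,440),(-75,150,112)),((342,226),(-75,-150,112)),((366,570),(-75,150,0)),((152,568),(75,150,0))]
C={n:cam(n) for n in("side","top")}
O=[("top",(p[0]/3.8+240,p[1]/3.8+95),q) for p,q in T]+[("side",(p[0]/3.2+240,p[1]/3.2+100),q) for p,q in S]
f=lambda p:np.concatenate([proj(*C[n],model(p,q))-np.array(u) for n,u,q in O])
r=least_squares(f,[590,48,.48],loss="soft_l1")
print(r.x[:2],np.degrees(r.x[2]));print(np.round(f(r.x).reshape(-1,2),1))
p=r.x;print("lip",model(p,(75+40.4,0,285.3)),"shut",model(p,(-103,0,114)))
E
```

```text
[592.13806697  41.6465188 ] 33.98998308314308
[[-1.6  0.1]
 [ 1.5 -0.4]
 [ 0.5 -1.5]
 [-0.1  0.6]
 [-0.8  0.9]
 [ 0.7 -1. ]
 [-0.3 -0.9]
 [ 0.4  0. ]
 [-0.2 -1.7]
 [ 0.  -0.2]
 [-0.5  2.1]]
lip [687.8202832 106.1606529 285.3      ] shut [506.73712875 -15.93542065 114.        ]
```

```bash
cat > plan.py <<'E'
from fit import *
from scipy.spatial.transform import Rotation as Ro
P=(592.14,41.65,np.radians(34.0))
def R_of(alpha,yaw=P[2]):  # tool down, y toward hinge; alpha deg tilt of tip toward hinge
    y=np.array([np.cos(yaw),np.sin(yaw),0]);z=np.array([0,0,-1.]);x=np.cross(y,z)
    return Ro.from_matrix(np.column_stack([x,y,z]))*Ro.from_rotvec([-np.radians(alpha),0,0])
def row(p0,R0,p,R,g):
    d=R0.inv().apply(np.array(p)-p0)/1000; w=np.degrees((R0.inv()*R).as_rotvec())
    return [round(g,2)]+[round(v,4) for v in d]+[round(v,1) for v in w]
E
python3 - <<'E'
from plan import *
s=robot.sense();p0=np.array(s["tcp_pos"]);R0=Ro.from_matrix(s["tool_rot"])
y=R0.as_matrix()[:,1];a0=np.degrees(np.arctan2(y[1],y[0]));print(a0)
for q,f in(((330,-360,330),1/3),((500,-100,340),2/3),((688,106,325),1)):
    R=R_of(0,np.radians(a0+(34-a0)*f));print(row(p0,R0,q,R,1));p0,R0=np.array(q),R
E
```

```text
-72.24991848580065
[1, np.float64(0.2045), np.float64(-0.2315), np.float64(-0.0877), np.float64(0.0), np.float64(-0.0), np.float64(-35.4)]
[1, np.float64(0.31), np.float64(-0.0198), np.float64(-0.01), np.float64(0.0), np.float64(0.0), np.float64(-35.4)]
[1, np.float64(0.2106), np.float64(0.1828), np.float64(0.015), np.float64(0.0), np.float64(0.0), np.float64(-35.4)]
```

{"fn": "arm_command", "kwargs": {
  "steps": [1,0.2045,-0.2315,-0.0877,0,0,-35.4,1,0.2045,-0.2315,-0.0877,0,0,-35.4,1,0.2045,-0.2315,-0.0877,0,0,-35.4,1,0.2045,-0.2315,-0.0877,0,0,-35.4,1,0.2045,-0.2315,-0.0877,0,0,-35.4,1,0.2045,-0.2315,-0.0877,0,0,-35.4,1,0.2045,-0.2315,-0.0877,0,0,-35.4,1,0.2045,-0.2315,-0.0877,0,0,-35.4]
}}

```text
time: 1.67
tcp_pos: [331.6, -356.7, 331.4]
tool_rot: [[0.597, 0.802, 0.001], [0.802, -0.597, -0.001], [0.0, 0.002, -1.0]]
ft_force: [0.8, 0.0, -0.7]
finger_gap: 1.002
grip_force: 0.0
```

{"fn": "arm_command", "kwargs": {
  "steps": [1,0.31,-0.02,-0.01,0,0,-35.4,1,0.31,-0.02,-0.01,0,0,-35.4,1,0.31,-0.02,-0.01,0,0,-35.4,1,0.31,-0.02,-0.01,0,0,-35.4,1,0.31,-0.02,-0.01,0,0,-35.4,1,0.31,-0.02,-0.01,0,0,-35.4,1,0.31,-0.02,-0.01,0,0,-35.4,1,0.31,-0.02,-0.01,0,0,-35.4]
}}

```text
time: 2.33
tcp_pos: [502.1, -94.4, 340.8]
tool_rot: [[0.019, 1.0, 0.002], [1.0, -0.019, 0.002], [0.002, 0.002, -1.0]]
ft_force: [0.2, 0.5, 0.3]
finger_gap: 0.998
grip_force: 0.0
```

{"fn": "arm_command", "kwargs": {
  "steps": [1,0.206,0.182,0.014,0,0,-35.4,1,0.206,0.182,0.014,0,0,-35.4,1,0.206,0.182,0.014,0,0,-35.4,1,0.206,0.182,0.014,0,0,-35.4,1,0.206,0.182,0.014,0,0,-35.4,1,0.206,0.182,0.014,0,0,-35.4,1,0.206,0.182,0.014,0,0,-35.4,1,0.206,0.182,0.014,0,0,-35.4]
}}

```text
time: 3.0
tcp_pos: [688.4, 107.5, 324.3]
tool_rot: [[-0.564, 0.826, -0.001], [0.826, 0.564, 0.004], [0.004, 0.001, -1.0]]
ft_force: [-0.9, 1.8, -0.5]
finger_gap: 1.0
grip_force: 0.0
```

Run:
```python
from fit import *
np.set_printoptions(precision=1,suppress=True)
s=robot.sense();print(s["time"],s["tcp_pos"],s["joint_positions"])
a=cam("side")[0]["img"];b=cam("top")[0]["img"]
a=cv2.resize(a[40:220,200:350],None,fx=2.6,fy=2.6,interpolation=2);b=cv2.resize(b[70:250,230:380],None,fx=2.6,fy=2.6,interpolation=2)
cv2.imwrite("pics/c1.png",np.hstack([a,b])[:,:,::-1])
```

```text
3.0 [688.4 107.5 324.3] [ 10.6  30.9 -38.2  77.9  18.8  77.6   6.6]
```

View pics/c1.png

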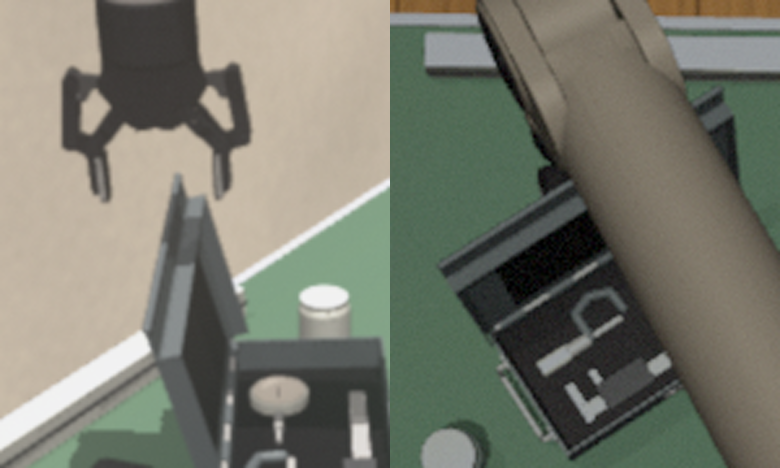

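Side crop: the fingertips are at (103,197) and (220,195), straddling the lip, which runs from (178,178) at the far end to (155,330) at the near end. I'll check the actual fingertip height and then plan the descent and the catch.

Run:
```python
from plan import *
np.set_printoptions(precision=1,suppress=True)
c,K=cam("side")
s=robot.sense();t=np.array(s["tcp_pos"]);R=np.array(s["tool_rot"])
for h in(-10,-2,5,11):
    print(h,[proj(c,K,t+R@[0,y,h]) for y in(-48,48)])
print("lip ends/mid",[proj(c,K,model(P,(115.4,y,288))) for y in(-150,0,150)])
```

```text
-10 [array([286.3, 110.5]), array([240.9, 111.7])]
-2 [array([286.5, 114. ]), array([241.3, 115.3])]
5 [array([286.7, 117.1]), array([241.7, 118.3])]
11 [array([286.8, 119.8]), array([242., 121.])]
lip ends/mid [array([268.8, 106.9]), array([263.6, 132.7]), array([256.9, 165.5])]
```

{"fn": "arm_command", "kwargs": {
  "steps": [1,0,-0.003,0.02,0,0,0,1,0,-0.003,0.035,0,0,0,1,0,-0.003,0.044,0,0,0,1,0,-0.003,0.044,0,0,0,-0.3,0,-0.003,0.046,0,0,0,-0.3,0,-0.003,0.047,0,0,0,-0.3,0,-0.003,0.047,0,0,0,-0.3,0,-0.003,0.047,0,0,0],
  "newtons": 20
}}

```text
time: 3.82
tcp_pos: [684.9, 99.7, 279.9]
tool_rot: [[-0.558, 0.83, 0.001], [0.83, 0.558, 0.0], [-0.001, 0.001, -1.0]]
ft_force: [0.1, 0.1, 0.1]
finger_gap: 0.452
grip_force: 0.0
```

{"fn": "arm_command", "kwargs": {
  "steps": [-0.3,0,0,0,0,0,0,-0.3,0,0,0,0,0,0,-0.3,0,0,0,0,0,0,-0.3,0,0,0,0,0,0]
}}

```text
time: 4.15
tcp_pos: [684.6, 99.7, 279.1]
tool_rot: [[-0.559, 0.829, 0.0], [0.829, 0.559, -0.0], [-0.0, 0.0, -1.0]]
ft_force: [0.2, -0.1, 0.4]
finger_gap: 0.346
grip_force: 0.0
```

Run:
```python
from fit import *
np.set_printoptions(precision=1,suppress=True)
a=cam("side")[0]["img"]
cv2.imwrite("pics/c2.png",cv2.resize(a[60:200,220:340],None,fx=4.2,fy=4.2,interpolation=2)[:,:,::-1])
```

```text
(no output)
```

View pics/c2.png

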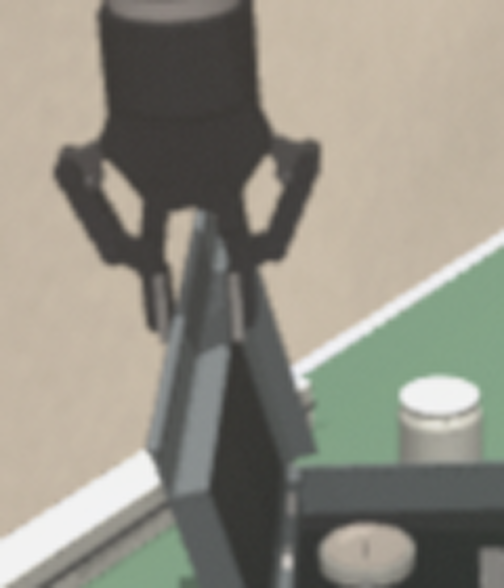

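Side crop: the front finger is at (238,338) and the back finger at (160,330). The bead passes between them near (183,305), with the tips about 15 mm below it. Now I'll plan the pull and catch.

```bash
cat > traj.py <<'E'
from plan import *
def pose(th,alpha,yc=-3.6,dy=0,dz=0):   # bead at tool (0,dy,-8+dz)
    R=R_of(alpha);B=model(P,(75-178*np.cos(th),yc,112+178*np.sin(th)))
    return B-R.apply([0,dy,-8+dz]),R
def calls(ths,al,p0,R0,g,**k):
    for i in range(0,len(ths),8):
        out=[]
        for th,a in list(zip(ths,al))[i:i+8]:
            p,R=pose(th,a,**k);r=row(p0,R0,p,R,g)
            r=[r[0]]+[round(float(v)*2,3)/2 for v in r[1:4]]+[round(float(v)*2)/2 for v in r[4:]];out+=r
        print(round(float(th),3),a,"\n",[float(v) for v in out])
        p0=p0+R0.apply(np.array(r[1:4])*1000);R0=R0*Ro.from_rotvec(np.radians(r[4:]))
    return p0,R0
E
python3 - <<'E'
from traj import *
s=robot.sense();p0=np.array(s["tcp_pos"]);R0=Ro.from_matrix(s["tool_rot"])
th=1.763-0.033*np.arange(1,41);al=np.clip(np.round(90-np.degrees(th),1),0,60)
print(calls(th,al,p0,R0,-0.3)[0])
E
```

```text
1.499 4.1 
 [-0.3, -0.0, -0.006, -0.0005, 0.0, 0.0, 0.0, -0.3, -0.0, -0.0115, -0.0015, 0.0, 0.0, 0.0, -0.3, -0.0, -0.0175, -0.002, 0.0, 0.0, 0.0, -0.3, -0.0, -0.0235, -0.0025, 0.0, 0.0, 0.0, -0.3, -0.0, -0.0295, -0.003, 0.0, 0.0, 0.0, -0.3, -0.0, -0.035, -0.003, -0.5, 0.0, 0.0, -0.3, -0.0, -0.0405, -0.003, -2.0, 0.0, 0.0, -0.3, -0.0, -0.0465, -0.0025, -4.0, 0.0, 0.0]
1.235 19.2 
 [-0.3, -0.0, -0.0055, 0.0, -2.0, 0.0, 0.0, -0.3, -0.0, -0.011, 0.0005, -4.0, 0.0, 0.0, -0.3, -0.0, -0.0165, 0.001, -6.0, 0.0, 0.0, -0.3, -0.0, -0.022, 0.0015, -7.5, 0.0, 0.0, -0.3, -0.0, -0.0275, 0.0025, -9.5, 0.0, 0.0, -0.3, -0.0, -0.033, 0.0035, -11.5, 0.0, 0.0, -0.3, -0.0, -0.0385, 0.0045, -13.5, 0.0, 0.0, -0.3, -0.0, -0.044, 0.006, -15.0, 0.0, 0.0]
0.971 34.4 
 [-0.3, -0.0, -0.0055, 0.0, -2.0, 0.0, 0.0, -0.3, -0.0, -0.0115, 0.0005, -4.0, 0.0, 0.0, -0.3, -0.0, -0.017, 0.001, -6.0, 0.0, 0.0, -0.3, -0.0, -0.0225, 0.0015, -8.0, 0.0, 0.0, -0.3, -0.0, -0.028, 0.0025, -9.5, 0.0, 0.0, -0.3, -0.0, -0.0335, 0.0035, -11.5, 0.0, 0.0, -0.3, -0.0, -0.039, 0.0045, -13.5, 0.0, 0.0, -0.3, -0.0, -0.0445, 0.006, -15.5, 0.0, 0.0]
0.707 49.5 
 [-0.3, -0.0, -0.0055, 0.0, -2.0, 0.0, 0.0, -0.3, -0.0, -0.011, 0.0005, -3.5, 0.0, 0.0, -0.3, -0.0, -0.017, 0.001, -5.5, 0.0, 0.0, -0.3, -0.0, -0.0225, 0.0015, -7.5, 0.0, 0.0, -0.3, -0.0, -0.028, 0.0025, -9.5, 0.0, 0.0, -0.3, -0.0, -0.0335, 0.0035, -11.0, 0.0, 0.0, -0.3, -0.0, -0.039, 0.0045, -13.0, 0.0, 0.0, -0.3, -0.0, -0.0445, 0.006, -15.0, 0.0, 0.0]
0.443 60.0 
 [-0.3, -0.0, -0.0055, -0.0, -2.0, 0.0, 0.0, -0.3, -0.0, -0.011, 0.0, -4.0, 0.0, 0.0, -0.3, -0.0, -0.0165, 0.0005, -5.5, 0.0, 0.0, -0.3, -0.0, -0.022, 0.0015, -7.5, 0.0, 0.0, -0.3, -0.0, -0.0275, 0.002, -9.5, 0.0, 0.0, -0.3, -0.0, -0.0335, 0.003, -10.5, 0.0, 0.0, -0.3, -0.0, -0.039, 0.0045, -10.5, 0.0, 0.0, -0.3, -0.0, -0.045, 0.006, -10.5, 0.0, 0.0]
[528.62821278  -5.33958556 184.05335857]
```

{"fn": "arm_command", "kwargs": {
  "steps": [-0.3,0,-0.006,-0.0005,0,0,0,-0.3,0,-0.0115,-0.0015,0,0,0,-0.3,0,-0.0175,-0.002,0,0,0,-0.3,0,-0.0235,-0.0025,0,0,0,-0.3,0,-0.0295,-0.003,0,0,0,-0.3,0,-0.035,-0.003,-0.5,0,0,-0.3,0,-0.0405,-0.003,-2,0,0,-0.3,0,-0.0465,-0.0025,-4,0,0]
}}

```text
time: 4.87
tcp_pos: [645.6, 73.6, 281.4]
tool_rot: [[-0.559, 0.827, 0.059], [0.829, 0.557, 0.04], [-0.0, 0.071, -0.997]]
ft_force: [-0.8, -1.2, 0.5]
finger_gap: 0.352
grip_force: 0.0
```

{"fn": "arm_command", "kwargs": {
  "steps": [-0.3,0,-0.0055,0,-2,0,0,-0.3,0,-0.011,0.0005,-4,0,0,-0.3,0,-0.0165,0.001,-6,0,0,-0.3,0,-0.022,0.0015,-7.5,0,0,-0.3,0,-0.0275,0.0025,-9.5,0,0,-0.3,0,-0.033,0.0035,-11.5,0,0,-0.3,0,-0.0385,0.0045,-13.5,0,0,-0.3,0,-0.044,0.006,-15,0,0]
}}

```text
time: 5.53
tcp_pos: [608.3, 48.1, 271.6]
tool_rot: [[-0.558, 0.785, 0.27], [0.83, 0.527, 0.181], [-0.0, 0.325, -0.946]]
ft_force: [-0.5, -0.7, -1.0]
finger_gap: 0.348
grip_force: 0.6
```

Run:
```python
from traj import *
a=cam("side")[0]["img"]
cv2.imwrite("pics/c3.png",cv2.resize(a[60:220,220:380],None,fx=3.6,fy=3.6,interpolation=2)[:,:,::-1])
s=robot.sense();print(s["joint_positions"],s["ft_force"],pose(1.235,19.2)[0],s["tcp_pos"])
```

```text
[ 32.08824313  17.67854638 -45.29991904 106.83606564   7.21226665
  43.25582289  19.40309246] [-4.63620284 -1.92644185 -2.40371255] [609.88505482  49.27680599 272.50336909] [606.73916128  46.70107168 270.40561709]
```

View pics/c3.png

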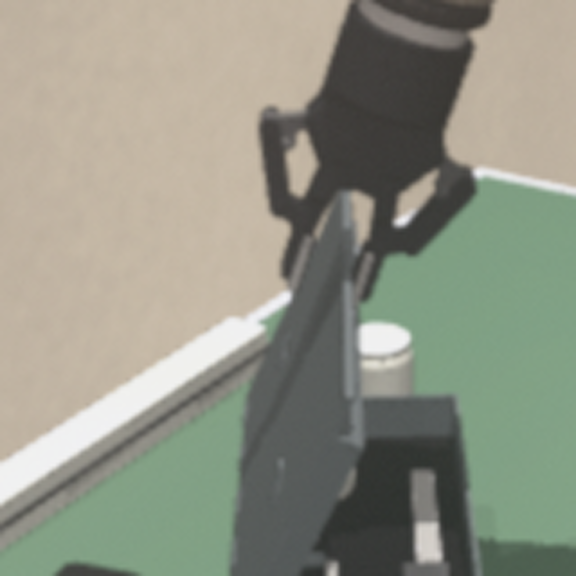

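The lid is caught on the front finger: the bead at (345,200) lies between the fingers, at about 1.2 rad. I'll continue down.

{"fn": "arm_command", "kwargs": {
  "steps": [-0.3,0,-0.0055,0,-2,0,0,-0.3,0,-0.0115,0.0005,-4,0,0,-0.3,0,-0.017,0.001,-6,0,0,-0.3,0,-0.0225,0.0015,-8,0,0,-0.3,0,-0.028,0.0025,-9.5,0,0,-0.3,0,-0.0335,0.0035,-11.5,0,0,-0.3,0,-0.039,0.0045,-13.5,0,0,-0.3,0,-0.0445,0.006,-15.5,0,0]
}}

```text
time: 6.25
tcp_pos: [575.6, 26.3, 251.7]
tool_rot: [[-0.558, 0.684, 0.47], [0.83, 0.46, 0.316], [-0.001, 0.566, -0.824]]
ft_force: [-0.9, -0.2, -1.2]
finger_gap: 0.354
grip_force: 1.0
```

Run:
```python
from traj import *
np.set_printoptions(precision=1,suppress=True)
s=robot.sense();R=np.array(s["tool_rot"])
print(s["joint_positions"],s["ft_force"],pose(.971,34.4)[0],s["tcp_pos"],"alpha",np.degrees(np.arccos(-R[2,2])))
```

```text
[ 54.6  16.2 -59.8 120.5 -11.1  22.   42.7] [-0.9 -0.2 -1.2] [576.8  26.9 252.3] [575.6  26.3 251.7] alpha 34.470353068480804
```

```bash
cat >> traj.py <<'E'
def calls2(ths,al,op,p0,R0):
    out=[]
    for th,a,o in zip(ths,al,op):
        G=85*(o+1)/2; p,R=pose(th,a,dy=-(G/2-3.5)); r=row(p0,R0,p,R,o)
        out+=[round(o,2)]+[round(float(v)*2,3)/2 for v in r[1:4]]+[round(float(v)*2)/2 for v in r[4:]]
        if len(out)==56 : print(round(th,3),a,out); p0=p0+R0.apply(np.array(out[-6:-3])*1000);R0=R0*Ro.from_rotvec(np.radians(out[-3:])); out=[]
    if out: print(out)
    return p0,R0
E
python3 - <<'E'
from traj import *
s=robot.sense();p0=np.array(s["tcp_pos"]);R0=Ro.from_matrix(s["tool_rot"])
G=29.8;print([ (t,(pose(t,34.4,dy=-11.4)[0]-p0).round(1)) for t in(.95,.93,.906,.88)])
n=np.arange(1,9);calls2(.906-.033*n,np.round(34.4+n,1),-.3+.06*n,p0,R0)
E
```

```text
[(0.95, array([6.4, 4.2, 4.9])), (0.93, array([4. , 2.5, 2.8])), (0.906, array([1.2, 0.7, 0.2])), (0.88, array([-1.8, -1.4, -2.7]))]
0.642 42.4 [np.float64(-0.24), -0.0, -0.003, 0.001, -1.0, 0.0, 0.0, np.float64(-0.18), -0.0, -0.0075, 0.001, -2.0, 0.0, 0.0, np.float64(-0.12), -0.0, -0.012, 0.002, -3.0, 0.0, 0.0, np.float64(-0.06), -0.0, -0.0165, 0.0025, -4.0, 0.0, 0.0, np.float64(0.0), -0.0, -0.021, 0.0035, -5.0, 0.0, 0.0, np.float64(0.06), -0.0, -0.025, 0.0045, -6.0, 0.0, 0.0, np.float64(0.12), -0.0, -0.0295, 0.0055, -7.0, 0.0, 0.0, np.float64(0.18), -0.0, -0.0335, 0.0065, -8.0, 0.0, 0.0]
```

{"fn": "arm_command", "kwargs": {
  "steps": [-0.24,0,-0.003,0.001,-1,0,0,-0.18,0,-0.0075,0.001,-2,0,0,-0.12,0,-0.012,0.002,-3,0,0,-0.06,0,-0.0165,0.0025,-4,0,0,0,0,-0.021,0.0035,-5,0,0,0.06,0,-0.025,0.0045,-6,0,0,0.12,0,-0.0295,0.0055,-7,0,0,0.18,0,-0.0335,0.0065,-8,0,0]
}}

```text
time: 6.92
tcp_pos: [555.6, 13.2, 227.0]
tool_rot: [[-0.558, 0.613, 0.559], [0.83, 0.412, 0.377], [0.001, 0.675, -0.738]]
ft_force: [0.7, 0.5, -3.1]
finger_gap: 0.592
grip_force: 1.2
```

Run:
```python
from traj import *
np.set_printoptions(precision=1,suppress=True)
s=robot.sense();R0=Ro.from_matrix(s["tool_rot"]);p0=np.array(s["tcp_pos"])
print(s["joint_positions"],s["ft_force"],s["grip_force"],s["finger_gap"],pose(.642,42.4,dy=-21.6)[0],p0)
n=np.arange(1,17);calls2(.642-.033*n,42.4+0*n,.18+0*n,p0,R0)
```

```text
[ 69.1  23.9 -72.3 127.6 -15.9  10.3  54.3] [ 0.7  0.5 -3.1] 1.2036021798849106 0.5924191758161759 [555.8  12.8 227.2] [555.6  13.2 227. ]
0.378 42.4 [np.float64(0.18), -0.0005, -0.0055, 0.001, 0.0, 0.0, 0.0, np.float64(0.18), -0.0005, -0.0115, 0.0025, 0.0, 0.0, 0.0, np.float64(0.18), -0.0005, -0.017, 0.004, 0.0, 0.0, 0.0, np.float64(0.18), -0.0005, -0.0225, 0.0055, 0.0, 0.0, 0.0, np.float64(0.18), -0.0005, -0.028, 0.0075, 0.0, 0.0, 0.0, np.float64(0.18), -0.0005, -0.0335, 0.01, 0.0, 0.0, 0.0, np.float64(0.18), -0.0005, -0.039, 0.012, 0.0, 0.0, 0.0, np.float64(0.18), -0.0005, -0.0445, 0.0145, 0.0, 0.0, 0.0]
0.114 42.4 [np.float64(0.18), 0.0, -0.005, 0.0025, 0.0, 0.0, 0.0, np.float64(0.18), 0.0, -0.0105, 0.0055, 0.0, 0.0, 0.0, np.float64(0.18), 0.0, -0.0155, 0.0085, 0.0, 0.0, 0.0, np.float64(0.18), 0.0, -0.0205, 0.0115, 0.0, 0.0, 0.0, np.float64(0.18), 0.0, -0.025, 0.015, 0.0, 0.0, 0.0, np.float64(0.18), 0.0, -0.03, 0.0185, 0.0, 0.0, 0.0, np.float64(0.18), 0.0, -0.0345, 0.022, 0.0, 0.0, 0.0, np.float64(0.18), -0.0, -0.039, 0.026, 0.0, 0.0, 0.0]
```

```bash
cat > kin.py <<'E'
from traj import *
from itertools import product
D=[([66.056,27.33,1.283,89.118,-.659,63.558,-4.761],(205.795,-642.881,242.308),R_of(0,np.radians(-72.25))),
([10.6,30.9,-38.2,77.9,18.8,77.6,6.6],(688.4,107.5,324.3),R_of(0,np.radians(34.3))),
([32.088,17.679,-45.3,106.836,7.212,43.256,19.403],(606.7,46.7,270.4),R_of(19.1)),
([54.6,16.2,-59.8,120.5,-11.1,22,42.7],(575.6,26.3,251.7),R_of(34.5)),
([69.1,23.9,-72.3,127.6,-15.9,10.3,54.3],(555.6,13.2,227),R_of(42.4))]
AL=np.radians([0,-90,90,90,90,90,-90])
def fk(q,sg,par):
    a4,a5,a7,d1,d3,d5,d7=par[:7];off=par[7:14]
    a=[0,0,0,a4,a5,0,a7];d=[d1,0,d3,0,d5,0,d7];R=Ro.from_rotvec([0,0,par[14]]);p=np.zeros(3)
    for i in range(7):
        p=p+R.apply([a[i],0,0]);R=R*Ro.from_rotvec([AL[i],0,0]);p=p+R.apply([0,0,d[i]])
        R=R*Ro.from_rotvec([0,0,sg[i]*np.radians(q[i])+off[i]])
    return p,R*Ro.from_rotvec([0,0,np.pi/2])
X0=np.array([52.5,77.5,76,267,293,342.5,260]+[0]*8,float)
def res(x,sg,reg=.02):
    o=[]
    for q,p,R in D:
        pp,RR=fk(q,sg,x);o+=list((pp-p)/5)+list(np.degrees((R.inv()*RR).as_rotvec())/1)
    return np.array(o+list((x[:7]-X0[:7])*reg)+list(x[7:]*.05))
E
timeout 250 python3 - <<'E'
from kin import *
best=[]
for s in product((1,-1),repeat=7):
    for o1 in(0,np.pi):
        for o7 in(0,np.pi/2,np.pi,-np.pi/2):
            x=X0.copy();x[7]=o1;x[13]=o7;best.append((np.abs(res(x,s)[:30]).sum(),s,o1,o7))
best.sort(key=lambda b:b[0]);out=[]
for b in best[:40]:
    x=X0.copy();x[7]=b[2];x[13]=b[3];r=least_squares(res,x,args=(b[1],),max_nfev=60);out.append((r.cost,b[1],r.x))
out.sort(key=lambda b:b[0])
for o in out[:3]:print(o[0],o[1],o[2][:7].round(0),np.degrees(o[2][7:]).round(1))
np.savez("kin.npz",s=out[0][1],x=out[0][2])
E
```

```text
27.375271730418984 (-1, 1, -1, -1, -1, -1, -1) [ 63.   5.  51. 262. 513. 468. 227.] [178.    2.2  -0.4 180.7 179.3   0.   -4.3 177.9]
27.3752717451204 (-1, 1, -1, -1, -1, -1, -1) [ 63.   5.  51. 262. 513. 468. 227.] [177.9   2.2  -0.4 180.7 179.3   0.   -4.3 178. ]
149.97591935513572 (-1, 1, -1, -1, 1, -1, -1) [ 129.   37.   79.  235.  535. -433.  214.] [178.    0.5  -1.    4.3 179.2 175.2  -5.4 177.9]
```

```bash
timeout 250 python3 - <<'E'
from kin import *
np.set_printoptions(precision=1,suppress=True)
k=np.load("kin.npz");s=k["s"];r=least_squares(res,k["x"],args=(s,.001));x=r.x
print(r.cost,x[:7],res(x,s)[:30].reshape(-1,6));np.savez("kin.npz",s=s,x=x)
f=lambda q,p,R:np.concatenate([(fk(q,s,x)[0]-p),np.degrees((R.inv()*fk(q,s,x)[1]).as_rotvec())*5])
def step(q,p,R):   # min-norm, unbounded
    for _ in range(4):
        e=f(q,p,R);J=np.array([(f(q+h,p,R)-e)/.1 for h in np.eye(7)*.1]).T;q=q-np.linalg.pinv(J)@e
    return q
q=np.array(D[3][0]);print("check",step(q,D[4][1],D[4][2]))
def Rg(a,yaw):return R_of(a,np.radians(yaw))
for aend,yend in((42.4,34),(32,34),(42.4,15),(35,15),(42,0),(30,0)):
    q=np.array(D[4][0]);print(aend,yend)
    for i in range(1,21):
        t=.642*(1-i/20);w=min(1,i/12);a=42.4+(aend-42.4)*w;R=Rg(a,34+(yend-34)*w)
        B=model(P,(75-178*np.cos(t),-3.6,112+178*np.sin(t)));q=step(q,B-R.apply([0,-21.6,-8]),R)
        if i in(4,12,20):print("  ",q)
E
```

```text
9.917248457941103 [  6.1 -62.9  22.8 281.3 561.3 484.  287.7] [[ 0.8  1.8 -0.4  0.7 -0.1 -0.6]
 [ 0.9  0.7  0.7  1.5  1.   0.7]
 [-0.1 -0.5 -0.5  1.  -0.7  0.6]
 [ 0.2 -0.2 -0.4 -0.2 -1.5 -0.3]
 [ 0.2 -0.3  0.5 -0.5 -1.8 -0.3]]
check [ 68.   23.9 -70.3 126.9 -19.5  12.6  58. ]
42.4 34
   [ 69.2  27.  -71.1 128.6 -14.7  10.   55.8]
   [ 67.8  32.1 -68.  131.4 -12.3   4.5  58.2]
   [ 64.6  37.9 -63.4 132.9  -9.7  -1.5  60.2]
32 34
   [ 64.9  23.6 -66.8 127.1 -14.   13.4  52.9]
   [ 53.5  23.  -54.6 127.1  -9.   14.5  47.9]
   [ 50.4  28.1 -50.8 128.9  -6.7   8.2  48.6]
42.4 15
   [ 67.2  23.7 -69.3 130.2 -17.5   5.7  51.6]
   [ 57.8  23.  -60.1 135.7 -22.5  -8.5  46. ]
   [ 54.9  30.6 -56.9 137.4 -19.9 -16.3  47.9]
35 15
   [ 63.7  21.2 -65.7 129.  -16.9   8.7  49.4]
   [ 41.1  16.5 -42.4 131.7 -17.7   2.7  35.9]
   [ 40.1  22.9 -41.4 133.6 -16.2  -4.7  37.4]
42 0
   [ 64.4  20.7 -66.8 131.2 -19.8   2.9  47.9]
   [ 36.8  15.5 -41.5 137.2 -37.3 -14.5  40.4]
   [ 38.6  24.  -44.3 139.  -31.4 -23.6  38. ]
30 0
   [ 57.4  17.2 -59.4 129.2 -17.9   8.1  43.5]
   [  1.4  12.6  -4.6 129.5  -2.8   7.2   0.1]
   [  3.7  17.7  -6.6 131.6  -3.3   0.    1.5]
```

```bash
cat > ik.py <<'E'
from kin import *
k=np.load("kin.npz");s=k["s"];x=k["x"]
f=lambda q,p,R:np.concatenate([(fk(q,s,x)[0]-p),np.degrees((R.inv()*fk(q,s,x)[1]).as_rotvec())*5])
def step(q,p,R):
    for _ in range(4):
        e=f(q,p,R);J=np.array([(f(q+h,p,R)-e)/.1 for h in np.eye(7)*.1]).T;q=q-np.linalg.pinv(J)@e
    return q
E
timeout 250 python3 - <<'E'
from ik import *
np.set_printoptions(precision=1,suppress=True)
for aend,yend,yc in((28,34,-3.6),(28,45,-3.6),(32,34,-60),(32,45,-60),(38,45,-60)):
    q=np.array(D[4][0]);print(aend,yend,yc)
    for i in range(1,21):
        t=.642*(1-i/20);w=min(1,i/14);a=42.4+(aend-42.4)*w;R=R_of(a,np.radians(34+(yend-34)*w))
        B=model(P,(75-178*np.cos(t),-3.6+(yc+3.6)*w,112+178*np.sin(t)));q=step(q,B-R.apply([0,-21.6,-8]),R)
        if i in(4,14,20):print("  ",q)
E
```

```text
28 34 -3.6
   [ 64.   23.  -66.  126.8 -13.8  14.1  52.3]
   [ 46.7  22.2 -48.3 125.9  -5.4  16.8  43.1]
   [ 44.3  25.9 -45.6 127.2  -3.6  12.1  43.1]
28 45 -3.6
   [ 65.   24.6 -67.  126.  -12.6  16.   54.4]
   [ 52.1  26.1 -54.2 123.8  -2.6  21.8  51.9]
   [ 49.7  29.5 -51.2 125.1  -0.5  17.5  52. ]
32 34 -60
   [ 65.7  25.  -66.5 125.9 -13.4  14.1  53.9]
   [ 55.3  27.5 -52.3 122.5  -6.3  16.9  50.7]
   [ 53.5  31.1 -50.  123.7  -4.7  12.7  51.4]
32 45 -60
   [ 66.6  26.5 -67.4 125.1 -12.1  16.1  55.9]
   [ 59.1  31.6 -56.8 119.9  -2.6  23.2  58.5]
   [ 57.3  34.9 -54.3 121.   -0.9  19.4  59.1]
38 45 -60
   [ 68.5  28.1 -69.4 125.8 -12.4  14.6  57.3]
   [ 65.8  36.1 -62.6 121.6  -4.6  19.7  63.7]
   [ 64.1  39.5 -59.9 122.6  -2.9  16.   64.8]
```

```bash
timeout 250 python3 - <<'E'
from ik import *
np.set_printoptions(precision=1,suppress=True)
s0=robot.sense();p0=np.array(s0["tcp_pos"]);R0=Ro.from_matrix(s0["tool_rot"]);q=np.array(s0["joint_positions"])
e0=f(q,p0,R0)  # model bias
out=[]
ths=list(.642-(.642-.05)/20*np.arange(1,21))+list(.05-.01375*np.arange(1,9)); ths+= [ths[-1]]*4
for i,t in enumerate(ths,1):
    w=min(1,i/16);a=42.4-12*w;yw=34+8*w;o=.18+.48*min(1,i/12);G=85*(o+1)/2
    R=R_of(a,np.radians(yw));B=model(P,(75-178*np.cos(t),-3.6-36.4*w,112+178*np.sin(t)));p=B-R.apply([0,-(G/2-3.5),-8-4*w])
    r=row(p0,R0,p,R,o);r=[float(v) for v in [r[0]]+[round(float(v)*2,3)/2 for v in r[1:4]]+[round(float(v)*2)/2 for v in r[4:]]];out+=r;q=step(q,p,R)
    if i%8==0:
        print(round(t,3),p,q,"\n",out);p0=p0+R0.apply(np.array(r[1:4])*1000);R0=R0*Ro.from_rotvec(np.radians(r[4:]));out=[]
E
```

```text
0.405 [553.6  -8.2 191. ] [ 61.9  26.1 -62.7 124.2 -10.   17.4  54.3] 
 [0.22, -0.0025, -0.0045, 0.0015, 1.0, 0.5, -0.5, 0.26, -0.0045, -0.0085, 0.003, 1.5, 0.5, -1.0, 0.3, -0.0065, -0.013, 0.005, 2.5, 1.0, -1.0, 0.34, -0.0085, -0.0175, 0.007, 3.0, 1.5, -1.5, 0.38, -0.0105, -0.0215, 0.0095, 4.0, 1.5, -2.0, 0.42, -0.0125, -0.026, 0.012, 4.5, 2.0, -2.5, 0.46, -0.0145, -0.03, 0.0145, 5.5, 2.0, -3.0, 0.5, -0.0165, -0.0345, 0.0175, 6.0, 2.5, -3.0]
0.168 [556.1 -25.3 147.6] [ 53.6  28.7 -53.6 121.5  -3.3  20.6  53. ] 
 [0.54, -0.002, -0.004, 0.003, 1.0, 0.5, -0.5, 0.58, -0.004, -0.0075, 0.0065, 1.5, 0.5, -1.0, 0.62, -0.006, -0.0115, 0.01, 2.5, 1.0, -1.5, 0.66, -0.0075, -0.015, 0.014, 3.0, 1.0, -2.0, 0.66, -0.0095, -0.0195, 0.0175, 4.0, 1.5, -2.0, 0.66, -0.0115, -0.024, 0.0215, 4.5, 1.5, -2.5, 0.66, -0.0135, -0.0285, 0.0255, 5.5, 2.0, -3.0, 0.66, -0.015, -0.0325, 0.0295, 6.0, 2.0, -3.5]
-0.005 [554.  -26.7 116.8] [ 51.8  31.8 -51.3 122.5  -1.8  16.9  53.4] 
 [0.66, -0.0, -0.0035, 0.0045, 0.0, 0.0, 0.0, 0.66, 0.0, -0.0065, 0.0085, 0.0, 0.0, 0.0, 0.66, 0.0, -0.0095, 0.0125, 0.0, 0.0, 0.0, 0.66, 0.0, -0.0125, 0.017, 0.0, 0.0, 0.0, 0.66, 0.0, -0.014, 0.019, 0.0, 0.0, 0.0, 0.66, 0.0, -0.015, 0.021, 0.0, 0.0, 0.0, 0.66, 0.0, -0.0165, 0.0235, 0.0, 0.0, 0.0, 0.66, 0.0, -0.0175, 0.0255, 0.0, 0.0, 0.0]
-0.06 [554.3 -26.5 107.1] [ 51.1  32.8 -50.5 122.7  -1.3  15.8  53.4] 
 [0.66, 0.0, -0.0015, 0.002, 0.0, 0.0, 0.0, 0.66, 0.0, -0.0025, 0.004, 0.0, 0.0, 0.0, 0.66, 0.0, -0.004, 0.0065, 0.0, 0.0, 0.0, 0.66, 0.0, -0.005, 0.0085, 0.0, 0.0, 0.0, 0.66, 0.0, -0.005, 0.0085, 0.0, 0.0, 0.0, 0.66, 0.0, -0.005, 0.0085, 0.0, 0.0, 0.0, 0.66, 0.0, -0.005, 0.0085, 0.0, 0.0, 0.0, 0.66, 0.0, -0.005, 0.0085, 0.0, 0.0, 0.0]
```

{"fn": "arm_command", "kwargs": {
  "steps": [0.22,-0.0025,-0.0045,0.0015,1,0.5,-0.5,0.26,-0.0045,-0.0085,0.003,1.5,0.5,-1,0.3,-0.0065,-0.013,0.005,2.5,1,-1,0.34,-0.0085,-0.0175,0.007,3,1.5,-1.5,0.38,-0.0105,-0.0215,0.0095,4,1.5,-2,0.42,-0.0125,-0.026,0.012,4.5,2,-2.5,0.46,-0.0145,-0.03,0.0145,5.5,2,-3,0.5,-0.0165,-0.0345,0.0175,6,2.5,-3]
}}

```text
time: 7.58
tcp_pos: [554.3, -7.3, 191.3]
tool_rot: [[-0.616, 0.635, 0.467], [0.788, 0.496, 0.365], [0.0, 0.593, -0.805]]
ft_force: [-6.7, 0.6, -1.3]
finger_gap: 0.747
grip_force: 2.3
```

Run:
```python
from traj import *
np.set_printoptions(precision=1,suppress=True)
a=cam("side")[0]["img"]
cv2.imwrite("pics/c4.png",cv2.resize(a[80:240,230:400],None,fx=3.6,fy=3.6,interpolation=2)[:,:,::-1])
s=robot.sense();print(s["joint_positions"],s["ft_force"],s["grip_force"])
```

```text
[ 61.2  24.9 -62.  124.9 -10.8  15.9  54.5] [-3.2  1.1 -3.8] 1.7613786086440086
```

View pics/c4.png

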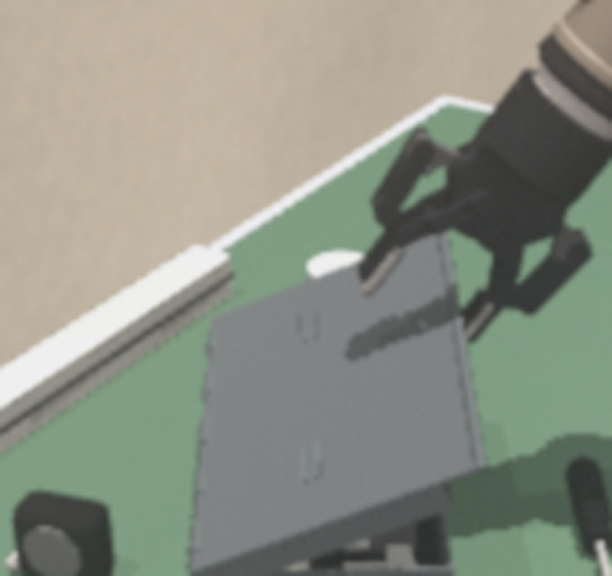

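The lid is at about 0.4 rad. It rests on the front finger under the lip at (470,335), and the back finger at (365,290) is clear above the sheet. I'll keep lowering.

{"fn": "arm_command", "kwargs": {
  "steps": [0.54,-0.002,-0.004,0.003,1,0.5,-0.5,0.58,-0.004,-0.0075,0.0065,1.5,0.5,-1,0.62,-0.006,-0.0115,0.01,2.5,1,-1.5,0.66,-0.0075,-0.015,0.014,3,1,-2,0.66,-0.0095,-0.0195,0.0175,4,1.5,-2,0.66,-0.0115,-0.024,0.0215,4.5,1.5,-2.5,0.66,-0.0135,-0.0285,0.0255,5.5,2,-3,0.66,-0.015,-0.0325,0.0295,6,2,-3.5]
}}

```text
time: 8.3
tcp_pos: [556.0, -24.7, 147.4]
tool_rot: [[-0.668, 0.641, 0.377], [0.744, 0.578, 0.336], [-0.002, 0.505, -0.863]]
ft_force: [-5.9, 1.1, -1.8]
finger_gap: 0.829
grip_force: 3.0
```

{"fn": "arm_command", "kwargs": {
  "steps": [0.66,0,-0.0035,0.0045,0,0,0,0.66,0,-0.0065,0.0085,0,0,0,0.66,0,-0.0095,0.0125,0,0,0,0.66,0,-0.0125,0.017,0,0,0,0.66,0,-0.014,0.019,0,0,0,0.66,0,-0.015,0.021,0,0,0,0.66,0,-0.0165,0.0235,0,0,0,0.66,0,-0.0175,0.0255,0,0,0]
}}

```text
time: 8.97
tcp_pos: [556.5, -26.9, 117.9]
tool_rot: [[-0.667, 0.64, 0.382], [0.745, 0.576, 0.335], [-0.006, 0.508, -0.861]]
ft_force: [-3.3, -1.2, 0.6]
finger_gap: 0.828
grip_force: 1.2
```

{"fn": "arm_command", "kwargs": {
  "steps": [0.66,0,-0.0015,0.002,0,0,0,0.66,0,-0.0025,0.004,0,0,0,0.66,0,-0.004,0.0065,0,0,0,0.66,0,-0.005,0.0085,0,0,0,0.66,0,-0.005,0.0085,0,0,0,0.66,0,-0.005,0.0085,0,0,0]
}}

```text
time: 9.47
tcp_pos: [556.0, -26.2, 108.1]
tool_rot: [[-0.668, 0.64, 0.381], [0.745, 0.577, 0.336], [-0.005, 0.508, -0.862]]
ft_force: [-0.2, -0.0, 0.6]
finger_gap: 0.828
grip_force: 0.0
```

Run:
```python
from traj import *
np.set_printoptions(precision=1,suppress=True)
a=cam("side")[0]["img"]
cv2.imwrite("pics/c5.png",cv2.resize(a[120:260,240:410],None,fx=4,fy=4,interpolation=2)[:,:,::-1])
s=robot.sense();print(s["joint_positions"],s["ft_force"],s["grip_force"])
```

```text
[ 48.9  30.8 -48.4 124.   -2.3  13.9  53.1] [-0.3  0.2  0.4] 0.0
```

View pics/c5.png

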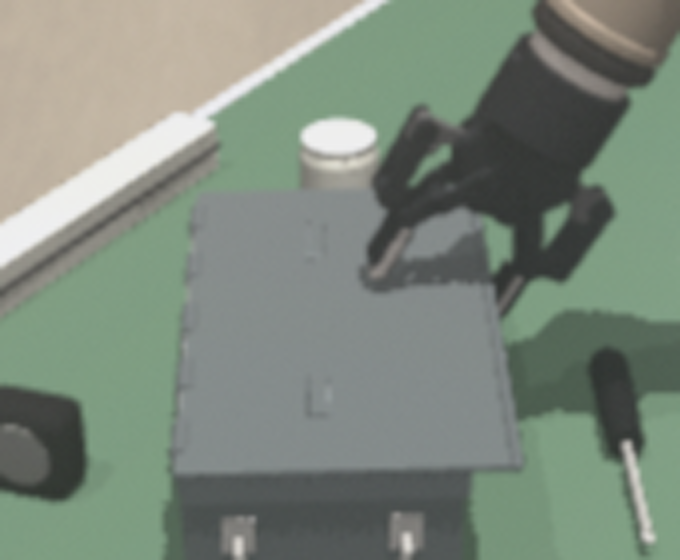

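The picture shows the lid level and flush: the lip edge runs (480,200)–(520,465) and the front finger is just below it at (510,290). Contact force is zero. I'll check that the retreat is reachable.

```bash
timeout 250 python3 - <<'E'
from ik import *
np.set_printoptions(precision=1,suppress=True)
s0=robot.sense();p0=np.array(s0["tcp_pos"]);R0=Ro.from_matrix(s0["tool_rot"]);q=np.array(s0["joint_positions"])
for y,z,a in((-6,-8,0),(-12,-16,0),(-13,-40,5),(-15,-65,10),(-15,-95,15),(-15,-125,20),(-15,-155,25)):
    p=p0+R0.apply([0,y,z]);R=R0*Ro.from_rotvec([np.radians(a),0,0]);q=step(q,p,R)
    t=[p+R.apply([0,v,0]) for v in(-43,43)]
    print(p,q,"tips case-x,z",[((np.array(u)[:2]-P[:2])@[np.cos(P[2]),np.sin(P[2])],u[2]) for u in t])
E
```

```text
[549.  -32.4 112. ] [ 52.4  32.  -50.8 123.2  -2.7  16.1  55.3] tips case-x,z [(np.float64(-113.80972145302931), np.float64(90.14254105856836)), (np.float64(-40.44226133954399), np.float64(133.801978178353))]
[542.2 -38.5 115.8] [ 54.3  31.6 -51.8 123.7  -2.9  16.6  56.1] tips case-x,z [(np.float64(-122.95575653849826), np.float64(93.98886099720349)), (np.float64(-49.588296425012935), np.float64(137.64829811698817))]
[532.4 -47.2 136. ] [ 51.   26.3 -48.4 122.3  -2.1  23.1  52.6] tips case-x,z [(np.float64(-137.63807176034976), np.float64(117.47003751550184)), (np.float64(-60.77645167110856), np.float64(154.50574892902026))]
[521.6 -56.7 156.5] [ 48.   22.1 -45.5 120.7  -0.2  29.5  49.1] tips case-x,z [(np.float64(-153.38443719861772), np.float64(141.4460191210735)), (np.float64(-73.6136204728149), np.float64(171.57614070169484))]
[510.2 -66.8 182.4] [ 45.9  18.4 -43.4 118.8   2.   36.7  45.9] tips case-x,z [(np.float64(-169.6381400166064), np.float64(170.8596951699826)), (np.float64(-87.56523073646136), np.float64(193.85491849941346))]
[498.8 -76.9 208.2] [ 44.1  15.6 -42.  116.7   4.6  43.7  43. ] tips case-x,z [(np.float64(-185.57953063629535), np.float64(200.3608749861079)), (np.float64(-101.82915319840758), np.float64(216.04619252991586))]
[487.3 -87.  234. ] [ 42.6  13.4 -41.1 114.6   7.3  50.6  40.6] tips case-x,z [(np.float64(-201.20222578490282), np.float64(229.92174217101422)), (np.float64(-116.41177113143516), np.float64(238.17777919163723))]
```

Clear and reachable, so I'll retreat now.

{"fn": "arm_command", "kwargs": {
  "steps": [0.66,0,-0.006,-0.008,0,0,0,0.66,0,-0.012,-0.016,0,0,0,0.66,0,-0.013,-0.04,5,0,0,0.66,0,-0.015,-0.065,10,0,0,0.66,0,-0.015,-0.095,15,0,0,0.66,0,-0.015,-0.125,20,0,0,0.66,0,-0.015,-0.155,25,0,0,0.66,0,-0.015,-0.155,25,0,0]
}}

```text
time: 10.18
tcp_pos: [490.3, -86.7, 240.0]
tool_rot: [[-0.669, 0.739, 0.081], [0.743, 0.667, 0.055], [-0.013, 0.097, -0.995]]
ft_force: [1.8, 0.7, -0.7]
finger_gap: 0.833
grip_force: 0.0
```

{"fn": "arm_command", "kwargs": {
  "steps": [0.66,0,0,0,0,0,0,0.66,0,0,0,0,0,0,0.66,0,0,0,0,0,0]
}}

```text
time: 10.43
tcp_pos: [486.2, -87.0, 232.6]
tool_rot: [[-0.667, 0.741, 0.072], [0.745, 0.664, 0.062], [-0.002, 0.095, -0.995]]
ft_force: [0.7, -0.5, 0.3]
finger_gap: 0.831
grip_force: 0.0
```

Run:
```python
from traj import *
np.set_printoptions(precision=1,suppress=True)
C={n:cam(n) for n in("side","top")}
cv2.imwrite("pics/c6.png",C["side"][0]["img"][:,:,::-1])
s=robot.sense();print(s["time"],s["tcp_pos"],s["ft_force"],s["qvel"])
print("lip shut proj",[proj(*C["side"],model(P,(-103,y,114))) for y in(-150,150)])
for th in("lid_lip","jar","tape","can","screwdriver"):
    for n in C:
        r=robot.pinpoint(th,n)
        if r: print(th,n,np.array(r[0]["point"]))
```

```text
10.5333 [486.2 -87.2 232.6] [ 0.7  0.6 -0. ] [-0.1  0.   0.  -0.4  0.   0.1 -0. ]
lip shut proj [array([357.3, 167.9]), array([368.8, 236.4])]
lid_lip side [365.1 197.4]
lid_lip top [353.4 219.4]
jar side [323.5 314.7]
jar top [255.3 248.6]
tape side [249.6 244.9]
tape top [293.  149.6]
can top [402.  158.9]
screwdriver side [396.6 236.2]
screwdriver top [364.6 253.9]
```

View pics/c6.png

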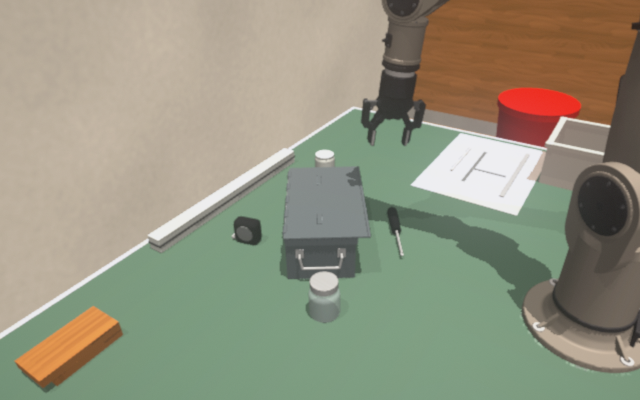

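The lid is shut: the lip runs about (359,168)–(368,236), which matches the projection of a shut lid. The hand is clear and the bystanders have not moved.

```bash
python3 -c "
from station import robot
print(robot.sign_off())"
```

```text
the job is handed in; nothing more can be done
None
```

I tipped the lid forward, caught it on the front finger, lowered it fully shut without a slam and took the hand away clear; the final pictures show the jar, tape measure, can and screwdriver where they were, and the job is handed in (sign-off returned no verdict).

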